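# Close up the bench steriliser and start it

## Robot

A 6-joint arm with a two-finger parallel gripper is mounted at the origin on the work surface. World frame = base frame: x ahead of the robot, y to its left, z up, the work surface at z = 0. Lengths are in m, angles in rad, forces in N, time in s.
With the tool pointing down it reaches from about 0.3 to 0.775 m from the base axis. Payload 14.6 kg.
Tool frame: the origin (TCP) lies midway between the tips of the shut fingers; the grasp point (between the pads) lies 19 mm behind it (ctrl.grip_depth is the z of the grasp point in the tool frame, in m); z points along the fingers, y is the line along which they close (so a half turn about z gives the same grasp; the last joint's range is limited). The gripper opens to 94 mm and grips with 3 to 60 N. Pads are 16 mm wide; open, the fingers measure 119 mm over their backs; the gripper's body (75 mm by 177 mm) begins 78 mm behind the grasp point.
Start: joints at [1.154, 0.3, 1.521, -0, 1.321, -0.067], TCP at [0.188, 0.517, 0.205] pointing down, gripper open.
Joint ranges: [-3.03, 3.03], [-0.79, 2.21], [0.23, 2.52], [-1.04, 4.18], [0, 3.07], [-2.55, 2.55]. Speed limits (rad/s): [2.22, 2.22, 2.57, 3.14, 3.14, 3.14].

## Interface

Orientations are given as [roll, pitch, yaw] about the fixed x, y, z axes, in that order (R = Rz(yaw) Ry(pitch) Rx(roll)).
In Python, from station import ctrl gives the robot as it stands. The module is installed in compiled form; this text tells all that it offers.
- The arm moves only by the tool carry_out, never from a script. Its argument "commands" is a list of rows, each a list of 3 entries, a list of its own where there are three numbers: the closure, from 0 (fully open) to 1 (shut), then the shift along the tool's x, y, z in mm, then the turn, a rotation vector about the tool's x, y, z in rad. In form: [[gripper, [tx, ty, tz], [wx, wy, wz]], ...]. A call has 1 to 10 rows; each row shifts and turns the commanded pose from where the row before left it, along the tool's axes as they then stand; what a row does not reach is not made up. A row lasts 1/8 s, in which the tool goes at most 62.5 mm and 10.7 degrees, less where a joint would pass 70% of its speed; a pose out of reach is approached as far as the arm can. A call with a gripper value outside its range is refused whole. The fingers move at their own pace and stop on an object; "squeeze" is the grip in N (left out, the last holds). Time passes only in rows, so rows that do not move let the fingers close. It gives the time, the measured TCP pose, the force, the opening and the grip force at its end, in the units of the state.
- ctrl.get_obs(): the state, without advancing time (a new reading comes with each control period).
- ctrl.camera(name): name is "scene" or "top" or "wrist"; returns a dict with "img" (400x640x3 uint8, blue, green, red), "camera_matrix" (3x3 intrinsics, pixels), "k1" (the pictures are not rectified: a ray, as slopes to the right and down, at radius r is drawn at 1 + k1 r^2 times it, then the intrinsics apply), "rvec" (rotation vector, rad) and "tvec" (3), from world to camera coordinates, as OpenCV has them. Camera axes: x right, y down, z forward; pixel columns grow to the right and rows downward; lengths in m; the calibration is good to about 2 mm. A picture is of the moment at which its call begins. There is no depth.
- ctrl.hand_in(): hands the job in; it is judged then, once.
Trained networks look in the newest picture that a camera, given by its name, has taken for a name from the list of things; names that differ only in an ending like _2 or _b are one class to them, and where a whole thing is asked for, a point or a joint stands for the part that bears it (a point fixed in the world has none). Each returns a list of dicts, best first, with "score" (0 to 1); they miss things now and then, are a little off and sometimes report something else, mostly with a low value. They report only what shows in the picture. A call takes as long as a camera call.
- ctrl.outline_of(thing, camera): "region" (400x640 bool, what is visible of it).
- ctrl.place_of(thing, camera): "at" ([x, y, z] in m, in world coordinates, good to about 4 mm: a listed point, or the origin of a listed thing).
The state is a dict: "time_s": time; "qpos": joint angles; "joint_vel": joint speeds; "tau": joint torques, N m; "ee_pos": TCP position; "eef_rot": TCP orientation; "force": force on the tool from outside, world axes, zero at the start; "moment": the same for the moment, N m; "grip_width": finger opening in m; "grip_force": force on a finger pad.
Only numpy, scipy, OpenCV 4.12 (cv2) and the standard library are available. Lean on these libraries where they do the work, as an engineer would, in place of code of your own. Each camera call takes 0.05 s, during which the arm holds its last target. There are 200 camera calls.

## Task

The bench steriliser is loaded and its tank is filled. With your fingertips only, gripping and hooking nothing, tip the open tank flap on its top fully shut and push the cassette all the way home until its front plate is flush with the machine, then press the wide start key down. Press no other key, never lift or pull the cassette, and leave everything else standing where it is.

Things in the scene. Friction and masses are not known exactly. Their poses are not given: they have to be found in the camera images.
- steriliser: White bench steriliser, 415 wide, 485 deep, 150 high, fixed on the counter. Origin: on the counter under the middle of its front face; x into the machine (away from the robot), y to its left seen from the robot, z up; yaw varies a little. Cassette slot in the front: centre y = +75 mm, 199 wide, 32 to 86 mm above the counter. Flap on the flat top, front left; keys front right.
- cassette: Flat steel instrument cassette, 195 wide, 50 high, 320 deep, loose, 0.6 to 1 kg, in the slot (underside 32 mm up), sticking out 45 to 85 mm. Origin: lower edge of its front plate, centre; x into the machine. Slides along x on slick runners (1 to 3 N, more if also pressed down), 2 mm play each side, to a hard stop where the front plate is flush with the machine's front (origin at machine x = 0).
- cassette_handle (a point): Middle of the outer (robot side) face of the cassette's black handle crossbar, 58 mm above the counter, 78 mm in front of the front plate. The crossbar is 124 wide (along the machine's y), 21 thick, 32 high, on two arms, with a ribbed pad on its inner (machine) side where fingers would hook or pinch it: not to be used here. It stays outside the machine when the cassette is home.
- flap (a joint): Angle of the tank flap, rad: 0 = lying shut on the machine's top, pi/2 = upright, up to 1.95 = leaning open to the left. Friction hinge: it stays where it is left, and about 1 N at the free edge moves it. Starts between 1.3 and 1.8.
- flap_hinge (a point): Middle of the flap's hinge line, 156 mm above the counter; the line runs along the machine's x axis. Shut, the flap reaches from here 85 mm to the machine's right (-y), plus a 9 mm finger tab; it is 70 mm long along x and 6 mm thick. Open, it stands up from the hinge and its outer face looks to the left (+y).
- flap_edge (a point): Middle of the flap's free edge, on its outer face (the top face when shut), 85 mm from the hinge. The inner face, which looks right (-y) when open, bears a flat black rubber seal, 62 x 72, 3 thick, not to be gripped or pressed by fingers.
- panel (a point): Middle of the front edge of the key panel, 115 mm above the counter. From it the panel (183 wide) slopes up at 20 degrees, away from the robot, over 95 mm, to the machine's top at 150 mm. The keys stand 8 mm proud of it in two rows. Front row: wide start key on the left, round stop key on the right. Back row: a small display, then three round cycle keys.
- start_key (a joint): Travel of the start key, m: 0 = up, 0.005 = fully down. Spring key, goes down square to the panel, about 4.5 N fully down.
- start_key_top (a point): Middle of the top of the wide grey start key (40 mm wide along the machine's y, 18 mm along the slope).
- stop_key (a joint): Travel of the stop key, m (0 up, 0.005 down): round grey key, 18 mm across, in the front row 75 mm to the right of the start key. Not to be pressed.
- cycle_key0 (a joint): Travel of the left cycle key, m: round white key, 14 mm across, in the back row, 46 mm up the slope from the start key's row and 27 mm to the right of its middle. Not to be pressed.
- cycle_key1 (a joint): Travel of the middle cycle key, m, 37 mm right of the left one. Not to be pressed.
- cycle_key2 (a joint): Travel of the right cycle key, m, 37 mm right of the middle one. Not to be pressed.
- spray: White spray bottle, 68 across, 230 high, on the counter left of the work. Origin: centre of its underside.
- wash: Clear bottle with a red cap, 72 across, 190 high, on the counter to the left. Origin: centre of its underside.
- oil: Small white bottle, 38 across, 100 high, on the counter just left of the cassette handle. Origin: centre of its underside.
- roll_box: Small white box of cotton rolls, 70 x 85 x 45 high, on the counter in front of the key panel. Origin: centre of its underside.
- tray: Shallow steel instrument tray, 85 x 150 x 24 high, on the counter at the right. Origin: centre of its underside.
- scaler: Steel hand instrument, 175 long, 9 thick, lying on the counter in front and to the right of the handle. Origin: its middle, at the underside; x along it.
- jar: Glass jar with a steel cap, 44 across, 50 high, on top of the machine behind the flap and panel. Origin: centre of its underside.

How it is judged:
By the outcome, as a careful person would: the job done as asked, in the order asked, and still so for the second after the job is handed in, with the robot touching nothing.
It also fails if it takes over 61 s, if anything falls off the work surface, if the arm or the gripper's body presses on something with over 40 N, if the wrist force passes 120 N, or if a joint passes its speed limit or range.

## Working session

There is one attempt and no reset: what is moved stays moved. The work goes in short steps, Python scripts to look and compute and a tool call to move; the robot and the scene stay as the last step left them, time stands still between calls to the robot, and variables do not carry over. Pictures are saved under pics/ and viewed, at most 10 in all, crops included, and the job is handed in when it is done.

Besides the shell and the picture viewer there is one more tool, called after "Request:" by a JSON object that holds its "op" and its "data". carry_out: Moves the arm, as the interface text tells. Its arguments: {"type":"object","properties":{"commands":{"type":"array","items":{"type":"array"}},"squeeze":{"type":"number"}},"required":["commands"]}

```bash
mkdir -p pics
cat > h.py <<'E'
import numpy as np, cv2
from station import ctrl
np.set_printoptions(precision=4,suppress=True)
def snap(cam,fn):
    c=ctrl.camera(cam); cv2.imwrite('pics/'+fn,c['img']); return c
def proj(c,p):
    R=cv2.Rodrigues(np.array(c['rvec'],float))[0]; q=R@np.array(p)+np.ravel(c['tvec']); s=q[:2]/q[2]
    s=s*(1+c['k1']*(s@s)); K=np.array(c['camera_matrix']); return K[:2,:2]@s+K[:2,2]
def places(names,cam):
    for n in names:
        r=ctrl.place_of(n,cam)
        print(cam,n,[(round(x['score'],2),np.round(x['at'],4)) for x in r[:2]])
E
python3 - <<'E'
from h import *
names='steriliser cassette cassette_handle flap_hinge flap_edge panel start_key_top spray wash oil roll_box jar scaler tray'.split()
for cam in ('scene','top'):
    c=snap(cam,cam+'1.png'); places(names,cam)
o=ctrl.get_obs(); print(o['ee_pos'],o['eef_rot'],o['time_s'],o['grip_width'])
E
```

```text
scene steriliser [(0.92, array([0.598 , 0.0145, 0.0026]))]
scene cassette [(0.89, array([0.5455, 0.0889, 0.0309]))]
scene cassette_handle [(0.63, array([0.4693, 0.0792, 0.0595])), (0.24, array([ 0.7791, -0.0126,  0.1533]))]
scene flap_hinge []
scene flap_edge [(0.89, array([0.6454, 0.1719, 0.2426])), (0.75, array([0.3031, 0.4543, 0.0004]))]
scene panel [(0.68, array([ 0.6071, -0.1006,  0.1151]))]
scene start_key_top [(0.52, array([0.642 , 0.1725, 0.155 ])), (0.44, array([ 0.6308, -0.0705,  0.1308]))]
scene spray [(0.57, array([0.452 , 0.4558, 0.0034]))]
scene wash [(0.85, array([0.3036, 0.4534, 0.    ])), (0.35, array([ 0.6286, -0.0669,  0.1309]))]
scene oil [(0.7, array([0.4698, 0.0806, 0.06  ]))]
scene roll_box [(0.93, array([ 0.5323, -0.1503, -0.0004]))]
scene jar [(0.81, array([ 0.7771, -0.0171,  0.1517]))]
scene scaler [(0.64, array([ 0.4186, -0.1846,  0.0025]))]
scene tray [(0.71, array([ 0.4258, -0.4123, -0.0009]))]
top steriliser [(0.71, array([0.6438, 0.1732, 0.1567])), (0.69, array([ 0.6041,  0.0145, -0.0059]))]
top cassette [(0.58, array([0.5436, 0.0835, 0.0315]))]
top cassette_handle [(0.7, array([ 0.7778, -0.0154,  0.1494])), (0.55, array([0.4688, 0.0773, 0.059 ]))]
top flap_hinge [(0.63, array([0.6434, 0.1747, 0.1559]))]
top flap_edge [(0.46, array([0.6435, 0.1648, 0.2383]))]
top panel []
top start_key_top [(0.65, array([ 0.6319, -0.0671,  0.1344])), (0.59, array([ 0.5198,  0.2261, -0.0027]))]
top spray [(0.66, array([ 0.4515,  0.4539, -0.0022]))]
top wash [(0.73, array([0.3051, 0.4559, 0.0035]))]
top oil [(0.43, array([0.5189, 0.2257, 0.0002]))]
top roll_box [(0.61, array([ 0.5302, -0.1555,  0.0025]))]
top jar [(0.49, array([ 0.7778, -0.0148,  0.1525]))]
top scaler [(0.66, array([ 0.4578,  0.4529, -0.0011])), (0.51, array([ 0.4168, -0.1939, -0.0019]))]
top tray [(0.66, array([ 0.4236, -0.4171, -0.0008]))]
[0.1885 0.5167 0.2055] [ 3.1415 -0.      2.7918] 1.5 0.09396114484052662
```

View pics/scene1.png

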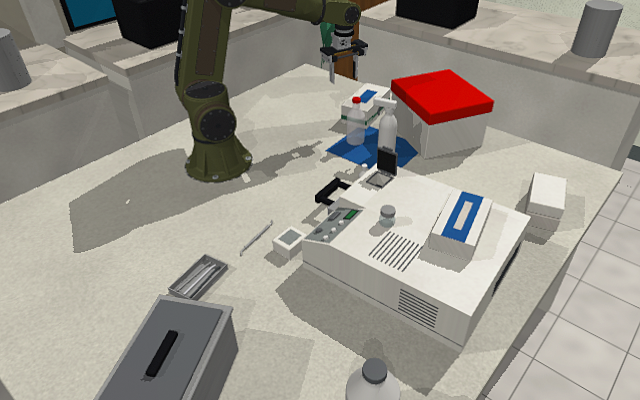

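View pics/top1.png

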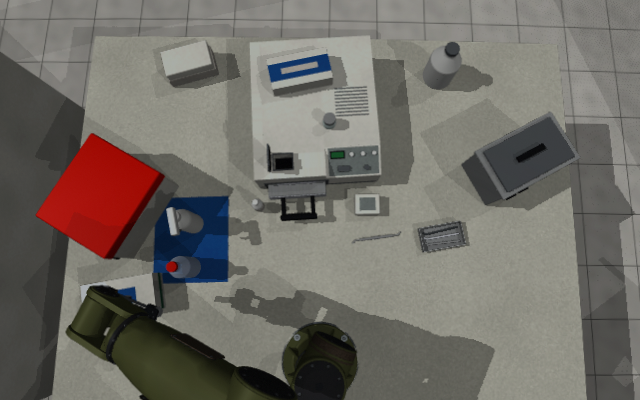

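The scene shows the flap standing open at about (388,160), the black handle at (330,190), the keys at about (335,225) and the roll box at (290,242). In the top view the machine's left edge runs (251,42)-(257,182), so there is a small yaw. I'll fit that next.

Run:
```python
from h import *
from scipy.optimize import minimize
res=[]
for cam in ('top','scene'):
    c=ctrl.camera(cam); r=ctrl.outline_of('steriliser',cam)
    print(cam,[(round(x['score'],2),int(x['region'].sum())) for x in r[:3]])
    m=max(r,key=lambda x:x['region'].sum())['region'].astype(np.uint8)
    res.append((c,m))
B=[(x,y,z) for x in(0,.485) for y in(-.2075,.2075) for z in(0,.15) if not(x==0 and z==.15 and y<0)]+[(0,-.2075,.115),(.09,-.2075,.15),(0,-.01,.15)]
def hull(c,p):
    s,k=np.sin(p[2]),np.cos(p[2])
    q=np.array([proj(c,(p[0]+k*x-s*y,p[1]+s*x+k*y,z)) for x,y,z in B],np.float32)
    im=np.zeros((400,640),np.uint8); cv2.fillConvexPoly(im,np.round(cv2.convexHull(q)*16).astype(np.int32),1,shift=4); return im
def cost(p,R): return sum(1-(hull(c,p)&m).sum()/(hull(c,p)|m).sum() for c,m in R)
for R in (res[:1],res[1:],res):
    f=minimize(cost,[.6,.0145,.06],args=(R,),method='Nelder-Mead',options=dict(initial_simplex=[[.6,.0145,.06],[.61,.0145,.06],[.6,.0245,.06],[.6,.0145,.0]]))
    print(f.x,f.fun)
```

```text
top [(0.9, 17814), (0.46, 54)]
scene [(0.58, 25899)]
[0.6035 0.0166 0.0759] 0.04220045214770163
[0.598  0.0183 0.079 ] 0.04282078155412483
[0.6011 0.0194 0.0709] 0.08998344616109943
```

Request:
{"op": "carry_out", "data": {"commands": [[1,[0,0,-60],[0,0,-0.1]],[1,[0,0,-60],[0,0,-0.1]],[1,[0,0,0],[0,0,-0.1]],[1,[0,0,0],[0,0,-0.1]]]}}

```text
time_s: 2.2
ee_pos: [0.1885, 0.5167, 0.326]
eef_rot: [3.141, 0.0, -3.088]
force: [0.0, 0.4, -0.1]
grip_width: 0.0574
grip_force: 0.0
```

Request:
{"op": "carry_out", "data": {"commands": [[1,[0,0,0],[0,0,-0.02]],[1,[-47,-36,0],[0,0,0]],[1,[-47,-36,0],[0,0,0]],[1,[-47,-36,0],[0,0,0]],[1,[-47,-36,0],[0,0,0]],[1,[-47,-36,0],[0,0,0]],[1,[-47,-36,0],[0,0,0]],[1,[-47,-36,0],[0,0,0]],[1,[-47,-36,0],[0,0,0]],[1,[-50,-36,0],[0,0,0]]]}}

```text
time_s: 3.45
ee_pos: [0.6375, 0.2221, 0.3255]
eef_rot: [3.141, 0.0, -3.073]
force: [-0.1, 1.4, 1.0]
grip_width: 0.0006
grip_force: 0.0
```

```bash
cat >> h.py <<'E'
def tom(p,o=(.601,.017),w=.075):
    d=np.array(p[:2])-o; s,k=np.sin(w),np.cos(w); return np.array([k*d[0]+s*d[1],-s*d[0]+k*d[1],p[2]])
E
python3 - <<'E'
from h import *
o=ctrl.get_obs(); print(o['ee_pos'],o['eef_rot'],tom(o['ee_pos']),o['qpos'])
snap('wrist','w1.png'); places('cassette_handle flap_hinge flap_edge start_key_top panel jar'.split(),'wrist')
E
```

```text
[0.6375 0.2221 0.3255] [ 3.1415  0.0002 -3.0732] [0.0518 0.2018 0.3255] [ 0.2809  0.559   0.8865  0.0001  1.6959 -1.3582]
wrist cassette_handle [(0.73, array([0.4694, 0.0816, 0.0623])), (0.6, array([ 0.609 , -0.1003,  0.1161]))]
wrist flap_hinge [(0.94, array([0.642 , 0.1714, 0.1566]))]
wrist flap_edge [(0.58, array([0.6452, 0.1713, 0.2395]))]
wrist start_key_top [(0.59, array([ 0.6268, -0.068 ,  0.1317]))]
wrist panel [(0.71, array([ 0.609 , -0.1008,  0.1201]))]
wrist jar [(0.56, array([ 0.7743, -0.0145,  0.1493])), (0.2, array([0.4679, 0.0827, 0.06  ]))]
```

Request:
{"op": "carry_out", "data": {"commands": [[1,[0,0,50],[0,0,0]],[1,[0,0,50],[0,0,0]],[1,[0,-15,0],[0,0,0]],[1,[0,-12,0],[0,0,0]],[1,[0,-9,0],[0,0,0]],[1,[0,-9,1],[0,0,0]],[1,[0,-8,1],[0,0,0]],[1,[0,-8,3],[0,0,0]],[1,[0,-8,4],[0,0,0]]]}}

```text
time_s: 4.92
ee_pos: [0.641, 0.1541, 0.2162]
eef_rot: [-3.142, -0.0, -3.071]
force: [-0.2, 0.7, 0.3]
grip_width: 0.0007
grip_force: 0.3
```

Request:
{"op": "carry_out", "data": {"commands": [[1,[0,-7,5],[0,0,0]],[1,[0,-6,5],[0,0,0]],[1,[0,-5,6],[0,0,0]],[1,[0,-5,7],[0,0,0]],[1,[0,-4,8],[0,0,0]],[1,[0,-3,8],[0,0,0]],[1,[0,-1,6],[0,0,0]],[1,[0,-1,4],[0,0,0]]]}}

```text
time_s: 5.92
ee_pos: [0.6432, 0.1226, 0.167]
eef_rot: [-3.142, -0.0, -3.071]
force: [0.2, 0.0, -0.7]
grip_width: 0.0003
grip_force: 0.3
```

Request:
{"op": "carry_out", "data": {"commands": [[1,[0,0,3],[0,0,0]],[1,[0,0,3],[0,0,0]],[1,[0,0,2],[0,0,0]],[1,[0,0,0],[0,0,0]]]}}

```text
time_s: 6.42
ee_pos: [0.6433, 0.1227, 0.1595]
eef_rot: [3.142, 0.0, -3.071]
force: [0.0, 0.1, -0.4]
grip_width: 0.0007
grip_force: 0.0
```

Run:
```python
from h import *
o=ctrl.get_obs(); print(o['ee_pos'],tom(o['ee_pos']),o['force'])
snap('wrist','w2.png')
```

```text
[0.6433 0.1227 0.1595] [0.0501 0.1022 0.1595] [ 0.0248  0.1353 -0.3572]
```

View pics/w2.png

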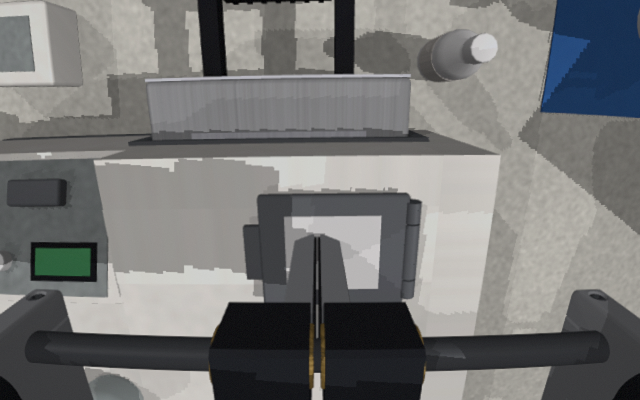

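The wrist view shows the flap lying nearly flat (260-410, 195-300), hinge on the right, fingertips on its middle at (318,240). I'll move towards the free edge and press until it bottoms.

Request:
{"op": "carry_out", "data": {"commands": [[1,[0,-10,-1],[0,0,0]],[1,[0,-8,-1],[0,0,0]],[1,[0,0,2],[0,0,0]],[1,[0,0,2],[0,0,0]],[1,[0,0,1.5],[0,0,0]],[1,[0,0,0],[0,0,0]]]}}

```text
time_s: 7.22
ee_pos: [0.645, 0.104, 0.1587]
eef_rot: [-3.14, 0.003, -3.072]
force: [-8.3, -6.5, 20.8]
grip_width: 0.0006
grip_force: 10.1
```

Request:
{"op": "carry_out", "data": {"commands": [[1,[0,0,-10],[0,0,0]],[1,[0,0,-40],[0,0,0]],[1,[55,-3,0],[0,0,0]],[1,[55,-3,0],[0,0,0]],[1,[55,-3,0],[0,0,0]],[1,[55,-1,0],[0,0,0]],[1,[0,0,0],[0,0,0]]]}}

```text
time_s: 8.1
ee_pos: [0.4234, 0.0793, 0.2064]
eef_rot: [3.141, 0.001, -3.071]
force: [0.7, 0.7, -0.4]
grip_width: 0.0002
grip_force: 0.0
```

Run:
```python
from h import *
o=ctrl.get_obs(); print(o['ee_pos'],tom(o['ee_pos']),o['force'])
snap('wrist','w3.png'); c=snap('scene','s3.png')
places('cassette_handle cassette'.split(),'wrist');places('flap_edge flap_hinge'.split(),'scene')
im=cv2.resize(c['img'][130:270,260:460],None,fx=3.5,fy=3.5,interpolation=cv2.INTER_CUBIC); cv2.imwrite('pics/s3c.png',im)
```

```text
[0.4234 0.0793 0.2064] [-0.1724  0.0754  0.2064] [ 0.6913  0.735  -0.4005]
wrist cassette_handle [(0.84, array([0.4717, 0.081 , 0.0607])), (0.57, array([ 0.6066, -0.1018,  0.1163]))]
wrist cassette [(0.25, array([ 0.6099, -0.1005,  0.1158]))]
scene flap_edge [(0.8, array([0.6506, 0.0893, 0.16  ]))]
scene flap_hinge [(0.65, array([0.642 , 0.1746, 0.155 ]))]
```

View pics/w3.png

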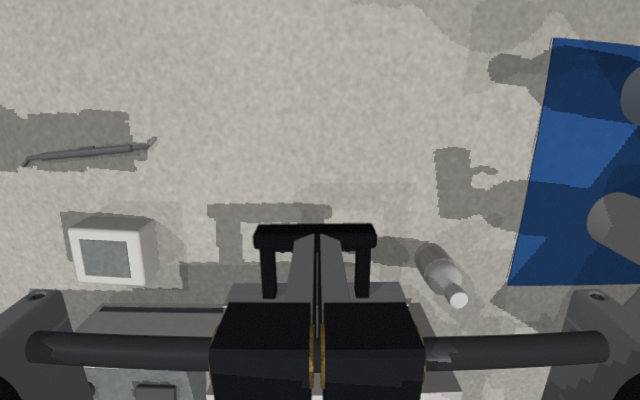

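View pics/s3c.png

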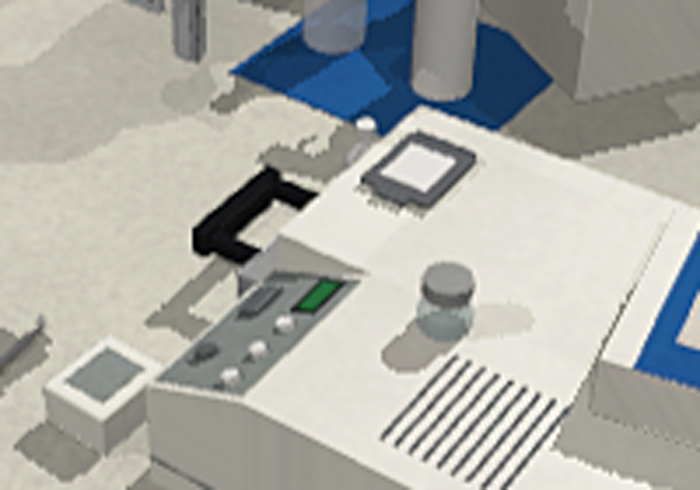

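The flap lies flat, and the fingers (318) are centred on the crossbar (254-376) and in front of it. I'll descend and push.

Request:
{"op": "carry_out", "data": {"commands": [[1,[0,0,50],[0,0,0]],[1,[0,0,55],[0,0,0]],[1,[0,0,55],[0,0,0]],[1,[-15,0,0],[0,0,0]],[1,[-12,0,0],[0,0,0]],[1,[-6,0,0],[0,0,0]],[1,[-6,0,0],[0,0,0]],[1,[-6,0,0],[0,0,0]],[1,[-6,0,0],[0,0,0]]]}}

```text
time_s: 9.52
ee_pos: [0.4769, 0.0829, 0.0462]
eef_rot: [-3.142, 0.0, -3.071]
force: [-3.5, 0.0, 1.6]
grip_width: 0.0004
grip_force: 1.9
```

Request:
{"op": "carry_out", "data": {"commands": [[1,[-6,0,0],[0,0,0]],[1,[-6,0,0],[0,0,0]],[1,[-6,0,0],[0,0,0]],[1,[-5,0,0],[0,0,0]],[1,[-3,0,0],[0,0,0]],[1,[0,0,0],[0,0,0]]]}}

```text
time_s: 10.28
ee_pos: [0.5029, 0.0846, 0.0459]
eef_rot: [-3.142, 0.001, -3.071]
force: [-0.1, -0.6, 0.1]
grip_width: 0.0
grip_force: 0.0
```

Request:
{"op": "carry_out", "data": {"commands": [[1,[-3,0,0],[0,0,0]],[1,[-2,0,0],[0,0,0]],[1,[0,0,0],[0,0,0]]]}}

```text
time_s: 10.65
ee_pos: [0.506, 0.0849, 0.0458]
eef_rot: [-3.141, -0.004, -3.071]
force: [-16.2, -1.7, 11.4]
grip_width: 0.0007
grip_force: 8.1
```

Request:
{"op": "carry_out", "data": {"commands": [[1,[-1,0,0],[0,0,0]],[1,[0,0,0],[0,0,0]]]}}

```text
time_s: 10.9
ee_pos: [0.506, 0.0849, 0.0458]
eef_rot: [-3.141, -0.007, -3.071]
force: [-24.1, -2.5, 18.3]
grip_width: 0.0004
grip_force: 12.3
```

Request:
{"op": "carry_out", "data": {"commands": [[1,[5,0,0],[0,0,0]],[1,[20,0,0],[0,0,0]],[1,[20,0,0],[0,0,0]],[1,[0,0,-60],[0,0,0]],[1,[0,0,-60],[0,0,0]],[1,[0,0,-20],[0,0,0]],[1,[0,0,0],[0,0,0]]]}}

```text
time_s: 11.78
ee_pos: [0.4645, 0.082, 0.1871]
eef_rot: [3.141, 0.004, -3.071]
force: [-0.4, 0.5, -1.1]
grip_width: 0.0002
grip_force: 0.0
```

Run:
```python
from h import *
o=ctrl.get_obs(); print(o['ee_pos'],tom(o['ee_pos']),o['force'],o['eef_rot'])
c=snap('scene','s4.png'); 
places('cassette_handle cassette start_key_top flap_edge'.split(),'scene')
snap('wrist','w4.png');places('cassette_handle cassette start_key_top'.split(),'wrist')
im=cv2.resize(c['img'][130:270,260:460],None,fx=3.5,fy=3.5,interpolation=cv2.INTER_CUBIC); cv2.imwrite('pics/s4c.png',im)
```

```text
[0.4645 0.082  0.1871] [-0.1313  0.075   0.1871] [-0.4088  0.5037 -1.0518] [ 3.1415  0.0036 -3.0714]
scene cassette_handle [(0.54, array([0.5154, 0.0832, 0.0609]))]
scene cassette []
scene start_key_top [(0.43, array([ 0.6293, -0.0668,  0.1263])), (0.28, array([0.6493, 0.0936, 0.1573]))]
scene flap_edge [(0.91, array([0.6456, 0.0928, 0.1556]))]
wrist cassette_handle []
wrist cassette [(0.63, array([ 0.4159, -0.194 ,  0.0004]))]
wrist start_key_top [(0.61, array([ 0.6264, -0.0675,  0.1312]))]
```

View pics/w4.png

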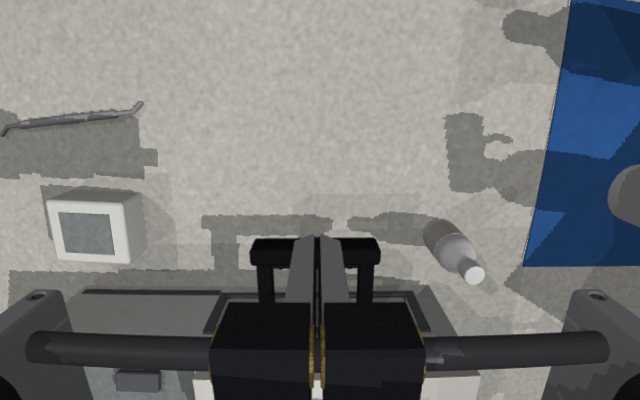

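The wrist view shows the handle centred and further in (its bar at (315,252)). The measured handle at machine x ≈ -80 mm matches the home value of -78, so the cassette is seated. Next is the start key.

Request:
{"op": "carry_out", "data": {"commands": [[1,[-35,-40,0],[0,0,0]],[1,[-35,-40,0],[0,0,0]],[1,[-35,-41,0],[0,0,0]],[1,[-34,-41,0],[0,0,0]],[1,[0,0,9],[0,-0.175,0]],[1,[0,0,9],[0,-0.174,0]],[1,[0,0,0],[0,0,0]]]}}

```text
time_s: 13.1
ee_pos: [0.6132, -0.0699, 0.1663]
eef_rot: [3.141, 0.346, -3.073]
force: [-0.6, 0.3, -0.5]
grip_width: 0.0006
grip_force: 0.0
```

Run:
```python
from h import *
o=ctrl.get_obs(); p=np.array(o['ee_pos']); print(p,tom(p),o['force'],o['eef_rot'])
snap('wrist','w5.png');places('start_key_top stop_key'.split(),'wrist')
from scipy.spatial.transform import Rotation as Ro
R=Ro.from_euler('xyz',o['eef_rot']).as_matrix()
for k in ctrl.place_of('start_key_top','wrist')[:1]: print(R.T@(np.array(k['at'])-p)*1e3)
print('avg',R.T@(np.array([.629,-.068,.131])-p)*1e3, R[:,2])
```

```text
[ 0.6132 -0.0699  0.1663] [ 0.0057 -0.0876  0.1663] [-0.6436  0.3341 -0.5212] [ 3.1406  0.3461 -3.0726]
wrist start_key_top [(0.81, array([ 0.6265, -0.0667,  0.1325])), (0.5, array([ 0.6103, -0.0999,  0.1154]))]Traceback (most recent call last):
  File "<stdin>", line 3, in <module>
  File "h.py", line 11, in places
    r=ctrl.place_of(n,cam)
ValueError: it knows: cassette, cassette_handle, flap_edge, flap_hinge, jar, oil, panel, roll_box, scaler, spray, start_key_top, steriliser, tray, wash
```

View pics/w5.png

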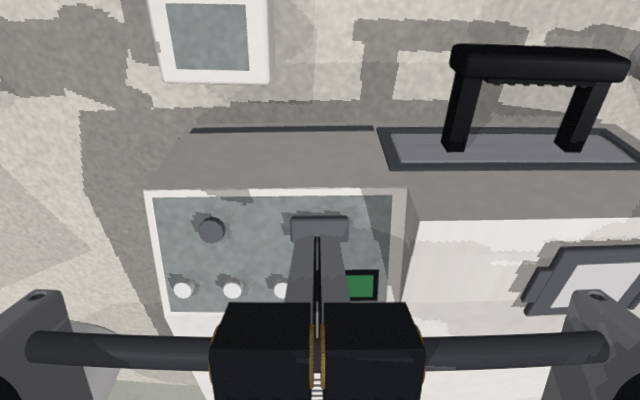

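The start key (320,228) lies right under the fingertips and the stop key is well away at (211,230). The cassette plate sits flush in its frame, and the flap lies flat. I'll press along the tool axis.

Request:
{"op": "carry_out", "data": {"commands": [[1,[-2,1,15],[0,0,0]],[1,[0,1,12],[0,0,0]],[1,[0,0,5],[0,0,0]],[1,[0,0,3],[0,0,0]],[1,[0,0,2],[0,0,0]],[1,[0,0,1],[0,0,0]],[1,[0,0,0],[0,0,0]]]}}

```text
time_s: 14.08
ee_pos: [0.63, -0.0669, 0.1332]
eef_rot: [-3.142, 0.349, -3.071]
force: [-0.3, -0.7, -0.6]
grip_width: 0.0004
grip_force: 0.0
```

Request:
{"op": "carry_out", "data": {"commands": [[1,[0,0,2],[0,0,0]],[1,[0,0,2],[0,0,0]],[1,[0,0,0],[0,0,0]]]}}

```text
time_s: 14.45
ee_pos: [0.6315, -0.0667, 0.1295]
eef_rot: [-3.141, 0.35, -3.071]
force: [-0.5, -0.2, 3.8]
grip_width: 0.0004
grip_force: 1.6
```

Request:
{"op": "carry_out", "data": {"commands": [[1,[0,0,2],[0,0,0]],[1,[0,0,1],[0,0,0]],[1,[0,0,0],[0,0,0]]]}}

```text
time_s: 14.82
ee_pos: [0.6323, -0.0667, 0.1276]
eef_rot: [-3.141, 0.35, -3.071]
force: [-11.0, 0.5, 14.9]
grip_width: 0.0008
grip_force: 8.9
```

Request:
{"op": "carry_out", "data": {"commands": [[1,[0,0,1],[0,0,0]],[1,[0,0,0],[0,0,0]]]}}

```text
time_s: 15.08
ee_pos: [0.6325, -0.0667, 0.1274]
eef_rot: [-3.141, 0.35, -3.071]
force: [-18.2, 0.6, 23.3]
grip_width: 0.0004
grip_force: 14.2
```

The key has bottomed: the tip sits 3 mm above the panel, which is 8 minus 5. I'll retract and check.

Request:
{"op": "carry_out", "data": {"commands": [[1,[0,0,-10],[0,0,0]],[1,[0,0,-40],[0,0,0]],[1,[0,0,-50],[0,0,0]],[1,[0,0,-50],[0,0,0]],[1,[0,0,0],[0,0,0]]]}}

```text
time_s: 15.7
ee_pos: [0.5819, -0.0705, 0.2703]
eef_rot: [-3.14, 0.355, -3.071]
force: [0.2, -0.8, -0.9]
grip_width: 0.0001
grip_force: 0.0
```

Run:
```python
from h import *
c=snap('scene','s6.png'); places('cassette_handle flap_edge oil roll_box jar scaler'.split(),'scene')
im=cv2.resize(c['img'][130:270,260:460],None,fx=3.5,fy=3.5,interpolation=cv2.INTER_CUBIC); cv2.imwrite('pics/s6c.png',im)
```

```text
scene cassette_handle [(0.56, array([0.5171, 0.0828, 0.0603])), (0.17, array([0.6421, 0.1746, 0.1564]))]
scene flap_edge [(0.84, array([0.6481, 0.0931, 0.1586]))]
scene oil []
scene roll_box [(0.69, array([ 0.5339, -0.1511,  0.0013])), (0.68, array([0.6502, 0.0924, 0.158 ]))]
scene jar [(0.59, array([ 0.7789, -0.0167,  0.1536]))]
scene scaler [(0.49, array([0.5155, 0.0851, 0.0593])), (0.45, array([ 0.4169, -0.1846,  0.0039]))]
```

View pics/s6c.png

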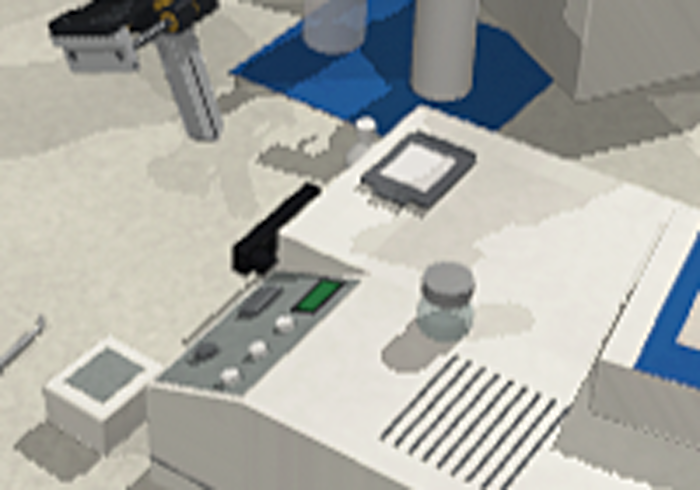

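The flap is shut at (418,170), the handle is fully in at (275,230), and everything else stands where it was, with the arm clear of it all.

```bash
python3 -c "
from station import ctrl
print(ctrl.hand_in())"
```

```text
the job is handed in; nothing more can be done
None
```

I tipped the flap shut, pushed the cassette home to its hard stop and pressed the start key fully down, in that order, with closed fingertips. I then handed the job in with the robot clear, after about 16 s on the robot's clock.

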